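Set and lock the length stop on a tube jig

TASK

Take the sliding red stop by its black knob and slide it along the jig so that it gently pushes the square tube home against the blue end block, without a gap at either end. Then turn the knob clockwise until it bites (the resistance rises sharply) and give it one eighth of a turn more, no further. Leave the stop and tube there, let go, and leave everything else on the bench alone.

Things in the scene. Friction and masses are not known exactly. Their poses are not given: they have to be found in the camera images.
- jig: Aluminium jig plate, 150 x 350 mm, 20 mm thick, fixed. Origin at the centre of its underside, y along the tube track, z up. On it: a blue end block, 45 mm tall, its face at y = -135 mm looking to +y; a dark rear fence, 30 mm tall, face at x = +37 mm; a low front lip, 8 mm tall, face at x = +3 mm. Between fence and lip lies the 34 mm wide track.
- bar_center (a point): Centre of the loose square steel tube, 30 x 30 x 140 mm (y along its length), about 0.35 kg, lying in the track. It starts 8 to 25 mm short of the end block. Home against the block, its centre is at jig y = -65 mm, x = 15 to 25 mm, z = 35 mm. It slides with 1 to 5 N; more than 30 N dents it.
- carriage (a joint): Position (m) of the red stop (48 x 50 mm, 38 mm tall) along the jig: 0 when its flat face touches the tube with the tube home, growing as it moves away (jig +y), at most 0.12. Its knob axis is at jig x = +12 mm, y = 30 mm + this value. It slides with about 4 N of friction and stays where it is left.
- knob_grip (a point): On the vertical axis of the black lock knob on the red stop, at the height to grip, 99 mm above the bench. The knob is a straight upright wing, 44 mm long (x axis of this frame) and 14 mm thick (y axis), with flat sides, to be pinched from above; its top is 8 mm above this point, a round flange 38 mm wide lies 22 mm below it. White mark on the -x half of the wing. Clockwise from above tightens.
- shoe (a joint): Advance (m) of the clamp shoe hidden under the red stop, driven by the knob. The knob turns freely (0.02 N m) for an unknown 0.6 to 1.8 rad, then bites: the torque jumps to 0.32 N m while turning (0.1 or more when held still) and grows 0.15 N m per rad. The shoe reads 0 until the bite, then 1.25 mm per turn: an eighth turn is 0.16 mm, below the noise here. Turning back does not loosen the shoe.
- nut: Dark steel nut, 24 mm across, 10 mm tall, lying on the front apron of the jig plate: leave alone. Origin at its underside.
- offcut: Short square tube offcut, 30 x 30 x 60 mm, on the bench: leave alone. Origin at its underside.
- long_tube: Dark square tube, 30 x 30 x 300 mm, beyond the jig: leave alone. Origin at its underside.
- grinder: Orange and black angle grinder, about 300 mm long, 125 mm tall: leave alone. Origin at its underside.
- hacksaw: Orange hacksaw lying flat, about 370 mm long: leave alone. Origin at its underside.
- calculator: Black desk calculator, 130 x 75 x 15 mm: leave alone. Origin at its underside.
- toy_digger: Yellow toy excavator, about 170 mm long, 100 mm tall: leave alone. Origin at its underside.
- spanner: Spanner, 160 mm long: leave alone. Origin at its underside.
Not all that is in view belongs to the job. What is shaped like the part that bears bar_center but pink or purple is not meant.

How it is judged (in metres and radians):
On the way, in this order (a step that is already met when the one before it is completed fails the run):
1. the tube is home against the end block (gap under 2.5 mm) with the red stop against it (total gap under 3 mm) (y of bar_center in the frame of jig between -0.0675 and -0.0625 m and x of bar_center in the frame of jig between 0.013 and 0.027 m and z of bar_center in the frame of jig below 0.039 m and value of joint carriage below 0.003 m), for 0.2 s.
2. the knob has bitten, with the tube still held between stop and block (all of step 1 and value of joint shoe above 2.78e-05 m), for 0.1 s.
At the end, for the whole second after the job is handed in: The tube lies flat in the track, home against the end block (gap under 2.5 mm), the red stop is against its other end (all gaps together under 3 mm), and the knob is 30 to 60 degrees past its bite (shoe advance 0.104 to 0.208 mm), all at rest and let go (all of step 1 and value of joint shoe between 0.0001042 and 0.0002083 m and linear speed of bar below 0.01 m/s); the robot touches nothing.
It fails at once if the knob is overtightened: more than 65 degrees past the bite (value of joint shoe above 0.0002257 m).
It fails at once if the tube is rammed: the red stop presses it with more than 30 N (contact force between bar and carriage above 30 N).
It fails at once if something else on the bench is moved by more than 20 mm (distance of any of nut, offcut, long_tube, grinder, hacksaw, calculator, toy_digger, spanner from where it was at the start of the episode above 0.02 m).
It also fails if it takes over 72 s, if anything falls off the work surface, if the arm or the gripper's body presses on something with over 40 N, if the wrist force passes 120 N, or if a joint passes its speed limit or range.

ROBOT

A 6-joint arm with a two-finger parallel gripper is mounted at the origin on the work surface. World frame = base frame: x ahead of the robot, y to its left, z up, the work surface at z = 0. Lengths are in m, angles in degrees, forces in N, time in s.
With the tool pointing down it reaches from about 0.35 to 0.925 m from the base axis. Payload 6.4 kg.
Tool frame: the origin (TCP) lies between the finger pads; the fingertips stand arm.finger_overhang ahead of it and the grasp point (between the pads) lies 6 mm ahead of it (arm.finger_overhang is the distance from the TCP to the fingertips, in m); z points along the fingers, y is the direction in which the jaws open and shut (so a half turn about z gives the same grasp; the last joint's range is limited). The gripper opens to 94 mm and grips with 3 to 60 N. Pads are 16 mm wide; open, the fingers measure 119 mm over their backs; the gripper's body (75 mm by 177 mm) begins 78 mm behind the grasp point.
Start: joints at [-75.579, 14.043, 89.255, -0, 76.702, -9.975], TCP at [0.268, -0.592, 0.23] pointing down, gripper open.
Joint ranges: [-179.41, 179.41], [-58.25, 129.5], [7.25, 145.43], [-54.29, 234.29], [11.92, 165.04], [-157.13, 157.13]. Speed limits (degrees/s): [147.25, 147.25, 180, 180, 180, 180].

INTERFACE

Orientations are given as a 3x3 rotation matrix whose columns are the frame's x, y, z axes.
In Python, from rig import sensors, optics, workorder, arm gives the robot as it stands.
- The arm moves only by the tool jog_arm, never from a script. Its argument "rows" is a list of rows, each an object with "offset": the shift along the tool's x, y, z in m, a list of three; "turn": the turn, a rotation vector about the tool's x, y, z in units of 6 degrees (1.0 is 6 degrees), a list of three; "hand": the closure, from -1 (fully open) to 1 (shut). In form: [{"offset": [x, y, z], "turn": [ax, ay, az], "hand": hand}, ...]. A call has 1 to 5 rows; each row shifts and turns the pose as measured when the row begins, along the tool's axes as they then stand; what a row does not reach is not made up. A row lasts 1/10 s, in which the tool goes at most 50 mm and 8.59 degrees, less where a joint would pass 70% of its speed; a pose out of reach is approached as far as the arm can. A call with a gripper value outside its range is refused whole. The fingers move at their own pace and stop on an object; the grip force is fixed at half the most. Time passes only in rows, so rows that do not move let the fingers close. It gives the time, the measured TCP pose, the force and the opening at its end, in the units of the state.
- sensors.observe(): the state, without advancing time (a new reading comes with each control period).
- optics.get_image(name): name is "scene" or "top"; returns a dict with "image" (420x560x3 uint8, red, green, blue), "fx", "fy", "cx", "cy" (pixels), "xyz" and "rotation" of the camera in the world. Camera axes: x right, y down, z forward; pixel columns grow to the right and rows downward; lengths in m; the calibration is good to about 2 mm. A picture is of the moment at which its call begins. There is no depth.
- workorder.hand_in(): hands the job in, once; it reports no verdict.
The state is a dict: "t": time; "joint_pos": joint angles; "joint_vel": joint speeds; "effort": joint torques, N m; "eef_pos": TCP position; "ee_rot": TCP orientation; "force": force on the tool from outside, world axes, zero at the start; "wrist_torque": the same for the moment, N m; "gripper_width": finger opening in m.
Only numpy, scipy, OpenCV 4.12 (cv2) and the standard library are available. Lean on these libraries where they do the work, as an engineer would, in place of code of your own. Each camera call takes 0.05 s, during which the arm holds its last target. There are 200 camera calls.

## Working session

There is one attempt and no reset: what is moved stays moved. The work goes in short steps, Python scripts to look and compute and a tool call to move; the robot and the scene stay as the last step left them, time stands still between calls to the robot, and variables do not carry over. Pictures are saved under pics/ and viewed, about 8 in all and at most 12, crops included, and the job is handed in when it is done.

Besides the shell and the picture viewer there is one more tool, called after "Call:" in YAML: its name, and indented under it one key for each argument. jog_arm: Moves the arm, as the interface text tells. Its arguments: {"type":"object","properties":{"rows":{"type":"array"}},"required":["rows"]}

```bash
mkdir -p pics; ls; cat > h.py <<'E'
import numpy as np,cv2
from rig import sensors,optics,workorder,arm
def grab(n,f):
    d=optics.get_image(n); cv2.imwrite(f,cv2.cvtColor(d['image'],cv2.COLOR_RGB2BGR)); return d
def onplane(d,u,v,z):
    r=np.array(d['rotation'])@np.array([(u-d['cx'])/d['fx'],(v-d['cy'])/d['fy'],1]); c=np.array(d['xyz']); return c+r*(z-c[2])/r[2]
def proj(d,p):
    q=np.array(d['rotation']).T@(np.array(p)-np.array(d['xyz'])); return [d['fx']*q[0]/q[2]+d['cx'],d['fy']*q[1]/q[2]+d['cy']]
E
python3 - <<'E'
from h import *
import pickle
D={}
for n in('top','scene'):
    D[n]=grab(n,f'pics/{n}0.png');print(n,D[n]['fx'],D[n]['cx'],D[n]['cy'],D[n]['xyz'],D[n]['rotation'])
pickle.dump(D,open('D.pkl','wb'))
print(sensors.observe(),arm.finger_overhang)
E
```

```text
pics
top 543.7075250925212 285.005838095284 207.3692511256682 [ 0.38228248 -0.02930905  1.87709847] [[-0.02263539 -0.9951923   0.09528865]
 [-0.99974315  0.02263974 -0.00103558]
 [-0.00112671 -0.09528761 -0.99544915]]
scene 452.34954161567174 281.1389081585052 202.95951258643967 [1.24901998 1.0644393  0.88565657] [[-0.84380919  0.26965423 -0.46397483]
 [ 0.53631217  0.45410661 -0.71144673]
 [ 0.01884942 -0.84916063 -0.52779818]]
{'t': 0.1, 'joint_pos': array([-7.55783430e+01,  1.40796733e+01,  8.93163490e+01, -1.08479850e-03,
        7.67016732e+01, -9.97284837e+00]), 'joint_vel': array([-0.03905777, -0.07557951, -0.15933696, -0.04015602, -0.06073629,
        0.02085105]), 'effort': array([-5.01997638e-04, -4.16925788e+01, -3.15522444e+01,  6.86249393e-02,
        3.10623867e-02, -4.86084218e-05]), 'eef_pos': array([ 0.26836273, -0.59147776,  0.22947528]), 'ee_rot': array([[ 9.10721529e-01,  4.13020702e-01, -4.42512249e-04],
       [ 4.13020846e-01, -9.10720083e-01,  1.64678907e-03],
       [ 2.77153185e-04, -1.68253304e-03, -9.99998546e-01]]), 'force': array([ 0.28578844,  0.08086195, -0.83437168]), 'wrist_torque': array([-0.02328175,  0.011279  ,  0.00427437]), 'gripper_width': 0.09371766149258351} 0.025
```

View pics/top0.png

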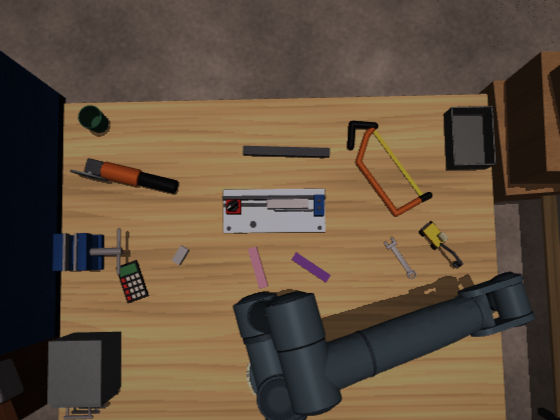

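View pics/scene0.png

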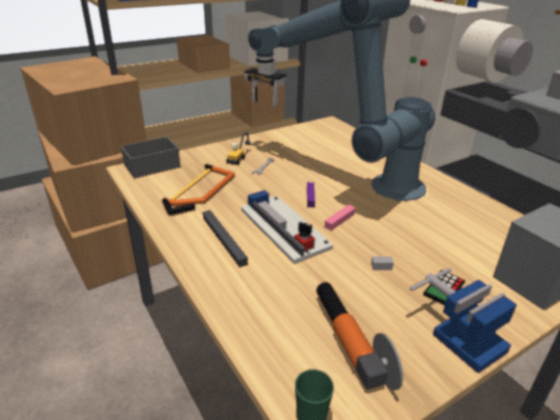

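The top view shows the jig at about (222–327, 188–234), with the red stop at (233, 207), the light tube at (268–312, 203), and the blue end block at (319, 204). The pink bar (258, 267) and purple bar (311, 267) are decoys. The tube lying in the track is the one meant. I'll confirm that in an enlarged crop.

```bash
python3 - <<'E'
import pickle,cv2
D=pickle.load(open('D.pkl','rb'))
a=cv2.cvtColor(D['top']['image'],cv2.COLOR_RGB2BGR)[183:239,217:332]
cv2.imwrite('pics/c1.png',cv2.resize(a,None,fx=6.9565,fy=7,interpolation=cv2.INTER_CUBIC))
b=cv2.cvtColor(D['scene']['image'],cv2.COLOR_RGB2BGR)[185:261,235:335]
cv2.imwrite('pics/c2.png',cv2.resize(b,None,fx=7,fy=7,interpolation=cv2.INTER_CUBIC))
E
```

```text
(no output)
```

View pics/c1.png

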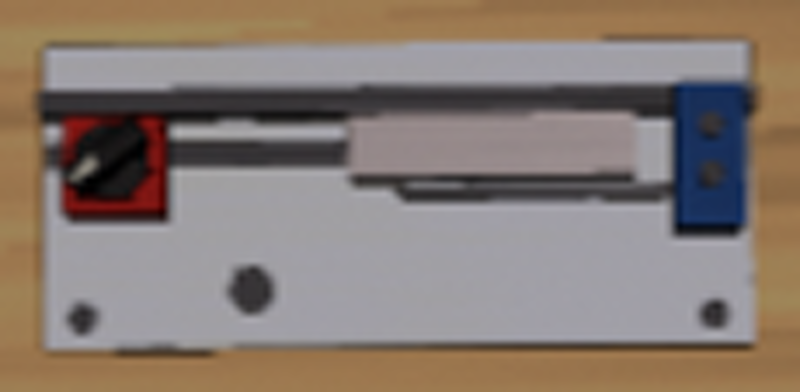

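View pics/c2.png

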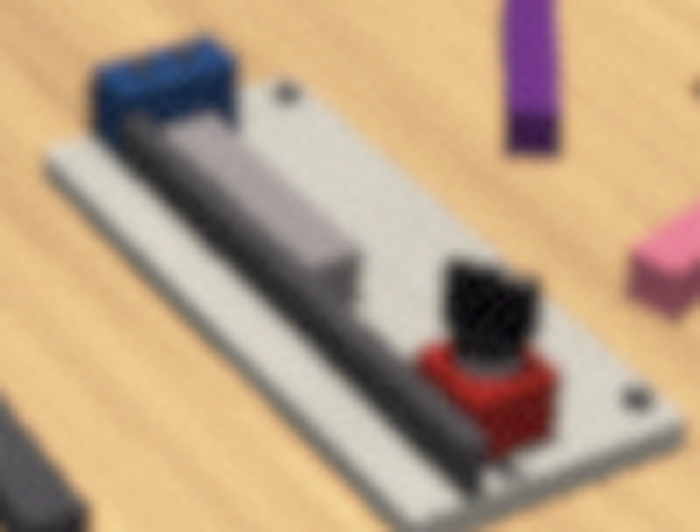

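The crops confirm it: the pale tube between the fence and lip fits bar_center, and the pink and purple bars lie off the jig. The black wing on the red stop is at about crop (110, 155). Its white end is at (80, 170) and the other end at (148, 135). The nut is at (250, 290).

```bash
python3 - <<'E'
from h import *
import pickle
from scipy.optimize import least_squares
D=pickle.load(open('D.pkl','rb'));d=D['top'];s=D['scene']
P=lambda a,b:(217+(a+.5)/6.9565-.5,183+(b+.5)/7-.5)
Q=lambda a,b:(235+(a+.5)/7-.5,185+(b+.5)/7-.5)
C=[onplane(d,*P(*c),.02) for c in((44,45),(750,42),(755,345),(45,348))]
for c in C:print(c.round(4))
c=np.mean(C,0);e=C[0]-C[1]+C[3]-C[2];th=np.arctan2(-e[0],e[1]);print('jig',c.round(4),np.degrees(th),np.linalg.norm(C[0]-C[1]),np.linalg.norm(C[0]-C[3]))
R=np.array([[np.cos(th),-np.sin(th)],[np.sin(th),np.cos(th)]])
J=lambda p:(R.T@(p[:2]-c[:2])).round(4)
W=[onplane(d,*P(*x),.107) for x in((72,178),(150,130))]
print('wing',W,np.degrees(np.arctan2(*(W[1]-W[0])[[1,0]])),np.linalg.norm(W[1]-W[0]),'mid',np.mean(W,0),J(np.mean(W,0)))
S=[onplane(s,*Q(*x),.107) for x in((462,262),(525,275),(493,270))];print('scene wing',S, [J(x) for x in S])
for x in((65,118),(165,118),(168,212),(65,212)):print('red',J(onplane(d,*P(*x),.058)))
for x in((347,112),(635,112),(635,178),(350,178)):print('tube',J(onplane(d,*P(*x),.05)))
for x in((675,85),(745,230)):print('blue',J(onplane(d,*P(*x),.065)))
E
```

```text
[0.6284 0.1811 0.02  ]
[ 0.622  -0.1682  0.02  ]
[ 0.4729 -0.1663  0.02  ]
[0.4794 0.1824 0.02  ]
jig [0.5507 0.0072 0.02  ] -1.0606024365003621 0.34938844397254487 0.14906714663352097
wing [array([0.55397252, 0.15881225, 0.107     ]), array([0.57569006, 0.121822  , 0.107     ])] -59.58214333440534 0.04289440579141325 mid [0.56483129 0.14031713 0.107     ] [0.0117 0.1333]
scene wing [array([0.57256129, 0.13833315, 0.107     ]), array([0.55470149, 0.16067453, 0.107     ]), array([0.56445851, 0.15037105, 0.107     ])] [array([0.0195, 0.1315]), array([0.0012, 0.1535]), array([0.0111, 0.1434])]
red [0.0341 0.1605]
red [0.0339 0.1121]
red [-0.0114  0.1105]
red [-0.0112  0.1602]
tube [0.0374 0.0243]
tube [ 0.0368 -0.1157]
tube [ 0.0048 -0.1154]
tube [0.0053 0.0229]
blue [ 0.048  -0.1345]
blue [-0.0218 -0.1675]
```

The fit is consistent: plate 349 x 149 mm, tube 139 mm long with a gap of about 19.5 mm, and carriage at about 0.106. The knob is at about (0.565, 0.1415) with the wing at about -58°. I'll plan the approach rows.

```bash
cat >> h.py <<'E'
def plan(goal,yawy,n,k=5):
    "rows from the present pose to goal (TCP) with tool y at yawy deg, n rows in all, print first k"
    from scipy.spatial.transform import Rotation as Ro
    s=sensors.observe();p=np.array(s['eef_pos']);R=np.array(s['ee_rot']);y=np.radians(yawy)
    G=np.array([[-np.sin(y),np.cos(y),0],[np.cos(y),np.sin(y),0],[0,0,-1]]).T
    G=np.column_stack([np.cross([np.cos(y),np.sin(y),0],[0,0,-1]),[np.cos(y),np.sin(y),0],[0,0,-1]])
    rv=Ro.from_matrix(R.T@G).as_rotvec();print('t',s['t'],'p',p.round(4),'yaw_y',np.degrees(np.arctan2(R[1,1],R[0,1])).round(2),'q6',s['joint_pos'][5].round(1),'left',(np.array(goal)-p).round(4),'deg',np.degrees(rv).round(2),'w',s['gripper_width'],'F',np.round(s['force'],2),'M',np.round(s['wrist_torque'],3))
    dl=(np.array(goal)-p)/n
    for i in range(k):
        print((R.T@dl).round(4).tolist(),(np.degrees(rv)/n/6).round(3).tolist()); R=R@Ro.from_rotvec(rv/n).as_matrix()
E
python3 -c "
from h import *
plan([.565,.1415,.2],32,17,15)"
```

```text
t 0.1 p [ 0.2684 -0.5915  0.2295] yaw_y -65.61 q6 -10.0 left [ 0.2966  0.733  -0.0295] deg [-6.000e-02 -9.000e-02 -9.761e+01] w 0.09371766149258351 F [ 0.29  0.08 -0.83] M [-0.023  0.011  0.004]
[0.0337, -0.0321, 0.0018] [-0.001, -0.001, -0.957]
[0.0367, -0.0285, 0.0018] [-0.001, -0.001, -0.957]
[0.0394, -0.0247, 0.0018] [-0.001, -0.001, -0.957]
[0.0417, -0.0206, 0.0018] [-0.001, -0.001, -0.957]
[0.0435, -0.0164, 0.0018] [-0.001, -0.001, -0.957]
[0.045, -0.0119, 0.0018] [-0.001, -0.001, -0.957]
[0.0459, -0.0074, 0.0018] [-0.001, -0.001, -0.957]
[0.0464, -0.0027, 0.0018] [-0.001, -0.001, -0.957]
[0.0465, 0.0019, 0.0018] [-0.001, -0.001, -0.957]
[0.046, 0.0066, 0.0018] [-0.001, -0.001, -0.957]
[0.0452, 0.0111, 0.0017] [-0.001, -0.001, -0.957]
[0.0438, 0.0156, 0.0017] [-0.001, -0.001, -0.957]
[0.042, 0.0199, 0.0017] [-0.001, -0.001, -0.957]
[0.0398, 0.024, 0.0017] [-0.001, -0.001, -0.957]
[0.0372, 0.0279, 0.0017] [-0.001, -0.001, -0.957]
```

Call:
jog_arm:
  rows:
    - {"offset": [0.034, -0.032, 0], "turn": [0, 0, -0.96], "hand": -1}
    - {"offset": [0.037, -0.028, 0], "turn": [0, 0, -0.96], "hand": -1}
    - {"offset": [0.039, -0.025, 0], "turn": [0, 0, -0.96], "hand": -1}
    - {"offset": [0.042, -0.021, 0], "turn": [0, 0, -0.96], "hand": -1}
    - {"offset": [0.044, -0.016, 0], "turn": [0, 0, -0.96], "hand": -1}

```text
t: 0.6
eef_pos: [0.3544, -0.3713, 0.2262]
ee_rot: [[0.591, 0.807, -0.002], [0.807, -0.591, 0.006], [0.003, -0.005, -1.0]]
force: [0.8, -0.4, 0.8]
gripper_width: 0.0945
```

Call:
jog_arm:
  rows:
    - {"offset": [0.045, -0.012, 0], "turn": [0, 0, -0.96], "hand": -1}
    - {"offset": [0.046, -0.007, 0], "turn": [0, 0, -0.96], "hand": -1}
    - {"offset": [0.046, -0.003, 0], "turn": [0, 0, -0.96], "hand": -1}
    - {"offset": [0.046, 0.002, 0], "turn": [0, 0, -0.96], "hand": -1}
    - {"offset": [0.046, 0.007, 0], "turn": [0, 0, -0.96], "hand": -1}

```text
t: 1.1
eef_pos: [0.4381, -0.1448, 0.2257]
ee_rot: [[0.11, 0.994, -0.003], [0.994, -0.11, 0.007], [0.007, -0.004, -1.0]]
force: [1.8, 0.1, 0.4]
gripper_width: 0.0938
```

```bash
python3 -c "
from h import *
plan([.565,.1415,.2],32,8,8)"
```

```text
t 1.1 p [ 0.4381 -0.1448  0.2257] yaw_y -6.31 q6 -26.3 left [ 0.1269  0.2863 -0.0257] deg [ -0.07  -0.45 -38.31] w 0.09382138474321426 F [1.78 0.05 0.39] M [-0.071 -0.107  0.03 ]
[0.0373, 0.0118, 0.0034] [-0.002, -0.009, -0.798]
[0.0362, 0.0149, 0.0034] [-0.002, -0.009, -0.798]
[0.0348, 0.0179, 0.0034] [-0.002, -0.009, -0.798]
[0.0332, 0.0207, 0.0033] [-0.002, -0.009, -0.798]
[0.0313, 0.0234, 0.0033] [-0.002, -0.009, -0.798]
[0.0293, 0.026, 0.0033] [-0.002, -0.009, -0.798]
[0.027, 0.0283, 0.0032] [-0.002, -0.009, -0.798]
[0.0246, 0.0305, 0.0032] [-0.002, -0.009, -0.798]
```

Call:
jog_arm:
  rows:
    - {"offset": [0.037, 0.012, 0.003], "turn": [0, 0, -0.8], "hand": -1}
    - {"offset": [0.036, 0.015, 0.003], "turn": [0, 0, -0.8], "hand": -1}
    - {"offset": [0.035, 0.018, 0.003], "turn": [0, 0, -0.8], "hand": -1}
    - {"offset": [0.033, 0.021, 0.003], "turn": [0, 0, -0.8], "hand": -1}
    - {"offset": [0.031, 0.023, 0.003], "turn": [0, 0, -0.8], "hand": -1}

```text
t: 1.6
eef_pos: [0.517, 0.0438, 0.2107]
ee_rot: [[-0.323, 0.946, -0.003], [0.946, 0.323, 0.007], [0.007, -0.0, -1.0]]
force: [-0.6, -0.5, -0.9]
gripper_width: 0.0944
```

Call:
jog_arm:
  rows:
    - {"offset": [0.029, 0.026, 0.003], "turn": [0, 0, -0.8], "hand": -1}
    - {"offset": [0.027, 0.028, 0.003], "turn": [0, 0, -0.8], "hand": -1}
    - {"offset": [0.025, 0.03, 0.003], "turn": [0, 0, -0.8], "hand": -1}
    - {"offset": [0, 0, 0], "turn": [0, 0, 0], "hand": -1}

```text
t: 2.0
eef_pos: [0.5615, 0.1607, 0.1997]
ee_rot: [[-0.563, 0.827, -0.006], [0.827, 0.563, 0.007], [0.009, -0.001, -1.0]]
force: [-0.1, -0.8, 0.2]
gripper_width: 0.0942
```

```bash
python3 -c "
from h import *
plan([.565,.1415,.130],32,3,3)"
```

```text
t 2.0 p [0.5615 0.1607 0.1997] yaw_y 34.24 q6 -29.7 left [ 0.0035 -0.0192 -0.0697] deg [-0.05 -0.52  2.24] w 0.09417209370944947 F [-0.11 -0.84  0.25] M [-0.028 -0.073 -0.009]
[-0.0062, -0.0026, 0.0232] [-0.003, -0.029, 0.124]
[-0.0061, -0.0026, 0.0232] [-0.003, -0.029, 0.124]
[-0.0061, -0.0025, 0.0232] [-0.003, -0.029, 0.124]
```

Call:
jog_arm:
  rows:
    - {"offset": [-0.006, -0.0025, 0.02], "turn": [0, -0.03, 0.12], "hand": -1}
    - {"offset": [-0.006, -0.0025, 0.02], "turn": [0, -0.03, 0.12], "hand": -1}
    - {"offset": [-0.006, -0.0025, 0.02], "turn": [0, -0.03, 0.12], "hand": -1}
    - {"offset": [0, 0, 0], "turn": [0, 0, 0], "hand": -1}
    - {"offset": [0, 0, 0], "turn": [0, 0, 0], "hand": -1}

```text
t: 2.5
eef_pos: [0.564, 0.1408, 0.1373]
ee_rot: [[-0.53, 0.848, -0.002], [0.848, 0.53, -0.002], [-0.001, -0.003, -1.0]]
force: [-0.3, 0.5, 0.5]
gripper_width: 0.0936
```

```bash
python3 -c "
from h import *
plan([.565,.1415,.107],32,2,2)
d=grab('top','pics/t1.png');a=cv2.imread('pics/t1.png')[173:239,207:297];b=cv2.resize(a,None,fx=6,fy=6,interpolation=3)
d=grab('scene','pics/s1.png');a=cv2.imread('pics/s1.png')[185:261,255:345];c=cv2.resize(a,None,fx=6,fy=6,interpolation=3)[:396]
cv2.imwrite('pics/m1.png',cv2.resize(np.hstack([b,c]),(800,293)))
"
```

```text
t 2.5 p [0.564  0.1408 0.1373] yaw_y 31.99 q6 -29.0 left [ 0.001   0.0007 -0.0303] deg [-0.17  0.04 -0.01] w 0.0936072740978118 F [-0.27  0.45  0.45] M [-0.009 -0.158 -0.024]
[0.0, 0.0006, 0.0151] [-0.014, 0.003, -0.001]
[0.0, 0.0006, 0.0151] [-0.014, 0.003, -0.001]
```

View pics/m1.png

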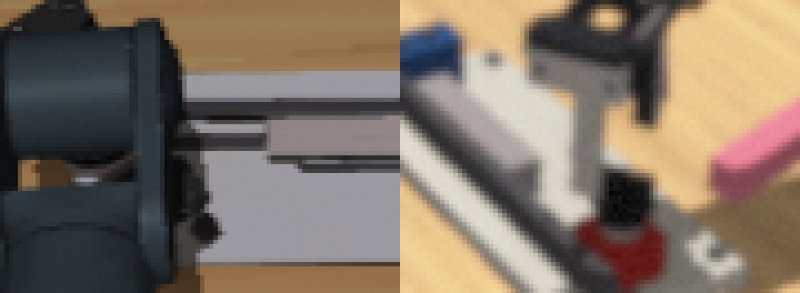

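The fingers straddle the wing, one on each side, with the wing between them. I'll descend and close.

Call:
jog_arm:
  rows:
    - {"offset": [0, 0.0006, 0.015], "turn": [0, 0, 0], "hand": -1}
    - {"offset": [0, 0, 0.013], "turn": [0, 0, 0], "hand": -1}
    - {"offset": [0, 0, 0], "turn": [0, 0, 0], "hand": 0}
    - {"offset": [0, 0, 0], "turn": [0, 0, 0], "hand": 0.4}
    - {"offset": [0, 0, 0], "turn": [0, 0, 0], "hand": 0.4}

```text
t: 3.1
eef_pos: [0.5658, 0.1417, 0.1094]
ee_rot: [[-0.531, 0.848, 0.002], [0.848, 0.531, -0.002], [-0.003, 0.001, -1.0]]
force: [-0.2, 0.5, 0.0]
gripper_width: 0.0737
```

Call:
jog_arm:
  rows:
    - {"offset": [0, 0, 0], "turn": [0, 0, 0], "hand": 1}
    - {"offset": [0, 0, 0], "turn": [0, 0, 0], "hand": 1}
    - {"offset": [0, 0, 0], "turn": [0, 0, 0], "hand": 1}
    - {"offset": [0, 0, 0], "turn": [0, 0, 0], "hand": 1}
    - {"offset": [0, 0, 0], "turn": [0, 0, 0], "hand": 1}

```text
t: 3.6
eef_pos: [0.5666, 0.1418, 0.1106]
ee_rot: [[-0.531, 0.848, 0.004], [0.848, 0.531, -0.002], [-0.004, 0.003, -1.0]]
force: [0.4, 0.3, 0.1]
gripper_width: 0.0336
```

```bash
python3 -c "
from h import *
plan([.5632,.0355,.106],32,20,1)"
```

```text
t 3.6 p [0.5666 0.1418 0.1106] yaw_y 32.06 q6 -29.0 left [-0.0034 -0.1063 -0.0046] deg [0.15 0.21 0.06] w 0.03358194694180393 F [0.35 0.26 0.06] M [ 0.016 -0.058 -0.01 ]
[-0.0044, -0.003, 0.0002] [0.001, 0.002, 0.0]
```

Call:
jog_arm:
  rows:
    - {"offset": [0.0006, -0.001, 0.004], "turn": [0, 0, 0], "hand": 1}
    - {"offset": [0, 0, 0], "turn": [0, 0, 0], "hand": 1}
    - {"offset": [0, 0, 0], "turn": [0, 0, 0], "hand": 1}
    - {"offset": [0, 0, 0], "turn": [0, 0, 0], "hand": 1}

```text
t: 4.0
eef_pos: [0.5666, 0.1421, 0.1066]
ee_rot: [[-0.53, 0.848, 0.008], [0.848, 0.53, -0.001], [-0.005, 0.006, -1.0]]
force: [1.1, -0.8, -0.2]
gripper_width: 0.0141
```

```bash
python3 -c "
from h import *
plan([.5632,.0355,.106],32,20,1)"
```

```text
t 4.0 p [0.5666 0.1421 0.1066] yaw_y 32.03 q6 -29.0 left [-0.0034 -0.1066 -0.0006] deg [0.35 0.27 0.03] w 0.014141000146781905 F [ 1.15 -0.77 -0.22] M [ 0.    -0.102 -0.044]
[-0.0044, -0.003, 0.0] [0.003, 0.002, 0.0]
```

Gripped at 14.1 mm, which matches the wing. I'll slide the stop along jig -y.

Call:
jog_arm:
  rows:
    - {"offset": [-0.0042, -0.0027, 0], "turn": [0, 0, 0], "hand": 1}
    - {"offset": [-0.0084, -0.0055, 0], "turn": [0, 0, 0], "hand": 1}
    - {"offset": [-0.0084, -0.0055, 0], "turn": [0, 0, 0], "hand": 1}
    - {"offset": [-0.0084, -0.0055, 0], "turn": [0, 0, 0], "hand": 1}
    - {"offset": [-0.0042, -0.0027, 0], "turn": [0, 0, 0], "hand": 1}

```text
t: 4.5
eef_pos: [0.5659, 0.1035, 0.1066]
ee_rot: [[-0.53, 0.848, 0.009], [0.848, 0.53, 0.007], [0.001, 0.011, -1.0]]
force: [2.5, 3.8, -0.6]
gripper_width: 0.014
```

```bash
python3 -c "
from h import *
plan([.5632,.0355,.106],32,10,1)"
```

```text
t 4.5 p [0.5659 0.1035 0.1066] yaw_y 32.02 q6 -33.3 left [-0.0027 -0.068  -0.0006] deg [ 0.65 -0.05  0.02] w 0.013996747529880277 F [ 2.45  3.77 -0.65] M [ 0.777 -0.419 -0.042]
[-0.0056, -0.0038, 0.0] [0.011, -0.001, 0.0]
```

Call:
jog_arm:
  rows:
    - {"offset": [-0.0084, -0.0056, 0], "turn": [0.05, 0, 0], "hand": 1}
    - {"offset": [-0.0084, -0.0056, 0], "turn": [0.05, 0, 0], "hand": 1}
    - {"offset": [-0.0084, -0.0056, 0], "turn": [0, 0, 0], "hand": 1}
    - {"offset": [-0.0042, -0.0027, 0], "turn": [0, 0, 0], "hand": 1}
    - {"offset": [-0.0042, -0.0027, 0], "turn": [0, 0, 0], "hand": 1}

```text
t: 5.0
eef_pos: [0.5657, 0.0621, 0.1065]
ee_rot: [[-0.529, 0.849, 0.003], [0.849, 0.529, 0.005], [0.003, 0.006, -1.0]]
force: [1.5, 4.3, -0.7]
gripper_width: 0.0138
```

Call:
jog_arm:
  rows:
    - {"offset": [-0.0034, -0.0022, 0], "turn": [0, 0, 0], "hand": 1}
    - {"offset": [-0.0034, -0.0022, 0], "turn": [0, 0, 0], "hand": 1}
    - {"offset": [-0.0034, -0.0022, 0], "turn": [0, 0, 0], "hand": 1}
    - {"offset": [-0.0034, -0.0022, 0], "turn": [0, 0, 0], "hand": 1}

```text
t: 5.4
eef_pos: [0.5654, 0.0472, 0.1065]
ee_rot: [[-0.528, 0.849, 0.004], [0.849, 0.528, 0.011], [0.007, 0.009, -1.0]]
force: [3.2, 7.9, -0.8]
gripper_width: 0.0138
```

```bash
python3 -c "
from h import *
plan([.5632,.0355,.106],32,10,1)"
```

```text
t 5.4 p [0.5654 0.0472 0.1065] yaw_y 31.87 q6 -39.2 left [-0.0022 -0.0117 -0.0005] deg [ 0.52 -0.4  -0.12] w 0.013844370859335597 F [ 3.22  7.94 -0.8 ] M [ 1.514 -0.661 -0.064]
[-0.0009, -0.0008, 0.0] [0.009, -0.007, -0.002]
```

Force rose to about 8 N, so the stop is now pushing the tube. I'll go on more slowly.

Call:
jog_arm:
  rows:
    - {"offset": [-0.0021, -0.0014, 0], "turn": [0.05, -0.04, 0], "hand": 1}
    - {"offset": [-0.0021, -0.0014, 0], "turn": [0, 0, 0], "hand": 1}
    - {"offset": [-0.0017, -0.0011, 0], "turn": [0, 0, 0], "hand": 1}

```text
t: 5.7
eef_pos: [0.5654, 0.0429, 0.1065]
ee_rot: [[-0.527, 0.85, 0.003], [0.85, 0.527, 0.012], [0.008, 0.009, -1.0]]
force: [2.8, 7.1, -0.6]
gripper_width: 0.0139
```

Call:
jog_arm:
  rows:
    - {"offset": [-0.0013, -0.0008, 0], "turn": [0, 0, 0], "hand": 1}
    - {"offset": [-0.0013, -0.0008, 0], "turn": [0, 0, 0], "hand": 1}

```text
t: 5.9
eef_pos: [0.5654, 0.0421, 0.1065]
ee_rot: [[-0.527, 0.85, 0.003], [0.85, 0.526, 0.017], [0.013, 0.012, -1.0]]
force: [3.8, 8.5, -0.9]
gripper_width: 0.0141
```

```bash
python3 -c "
from h import *
plan([.5632,.0355,.106],32,10,1)"
```

```text
t 5.9 p [0.5654 0.0421 0.1065] yaw_y 31.77 q6 -39.9 left [-0.0022 -0.0066 -0.0005] deg [ 0.68 -0.72 -0.22] w 0.014053902839514519 F [ 3.77  8.53 -0.88] M [ 1.562 -0.682 -0.047]
[-0.0004, -0.0005, 0.0] [0.011, -0.012, -0.004]
```

Call:
jog_arm:
  rows:
    - {"offset": [-0.0021, -0.0014, 0], "turn": [0.1, -0.1, 0], "hand": 1}
    - {"offset": [-0.0021, -0.0014, 0], "turn": [0, 0, 0], "hand": 1}
    - {"offset": [-0.0021, -0.0014, 0], "turn": [0, 0, 0], "hand": 1}

```text
t: 6.2
eef_pos: [0.5654, 0.0379, 0.1065]
ee_rot: [[-0.526, 0.85, 0.002], [0.85, 0.526, 0.01], [0.007, 0.006, -1.0]]
force: [2.6, 8.0, -1.7]
gripper_width: 0.0136
```

Call:
jog_arm:
  rows:
    - {"offset": [-0.0021, -0.0014, 0], "turn": [0, 0, 0], "hand": 1}
    - {"offset": [-0.0017, -0.0011, 0], "turn": [0, 0, 0], "hand": 1}

```text
t: 6.4
eef_pos: [0.5654, 0.0356, 0.1065]
ee_rot: [[-0.526, 0.851, 0.002], [0.851, 0.526, 0.015], [0.012, 0.01, -1.0]]
force: [2.7, 8.1, -1.3]
gripper_width: 0.0139
```

```bash
python3 -c "
from h import *
plan([.5632,.0355,.106],32,10,1)"
```

```text
t 6.4 p [0.5654 0.0356 0.1065] yaw_y 31.72 q6 -40.4 left [-0.0022 -0.0001 -0.0005] deg [ 0.56 -0.66 -0.28] w 0.013880829139020768 F [ 2.7   8.09 -1.35] M [ 1.645 -0.752 -0.075]
[0.0001, -0.0002, 0.0] [0.009, -0.011, -0.005]
```

Call:
jog_arm:
  rows:
    - {"offset": [-0.0017, -0.0011, 0], "turn": [0.05, -0.05, 0], "hand": 1}
    - {"offset": [-0.0017, -0.0011, 0], "turn": [0, 0, 0], "hand": 1}

```text
t: 6.6
eef_pos: [0.5654, 0.0341, 0.1065]
ee_rot: [[-0.525, 0.851, 0.001], [0.851, 0.525, 0.013], [0.011, 0.008, -1.0]]
force: [4.2, 10.3, -1.4]
gripper_width: 0.0136
```

Call:
jog_arm:
  rows:
    - {"offset": [-0.0017, -0.0011, 0], "turn": [0, 0, 0], "hand": 1}
    - {"offset": [-0.0017, -0.0011, 0], "turn": [0, 0, 0], "hand": 1}

```text
t: 6.8
eef_pos: [0.5653, 0.0337, 0.1064]
ee_rot: [[-0.524, 0.851, 0.002], [0.851, 0.524, 0.022], [0.017, 0.013, -1.0]]
force: [2.6, 10.2, -1.3]
gripper_width: 0.0138
```

Call:
jog_arm:
  rows:
    - {"offset": [-0.0021, -0.0014, 0], "turn": [0.1, -0.1, 0], "hand": 1}
    - {"offset": [-0.0017, -0.0011, 0], "turn": [0, 0, 0], "hand": 1}

```text
t: 7.0
eef_pos: [0.5654, 0.0339, 0.1064]
ee_rot: [[-0.523, 0.853, 0.0], [0.852, 0.523, 0.018], [0.015, 0.009, -1.0]]
force: [1.9, 10.2, -1.4]
gripper_width: 0.0135
```

```bash
python3 -c "
from h import *
plan([.5632,.0355,.106],32,10,1)
d=grab('top','pics/t2.png');a=cv2.imread('pics/t2.png')[190:225,260:332];b=cv2.resize(a,None,fx=11,fy=11,interpolation=3);cv2.imwrite('pics/c3.png',b)"
```

```text
t 7.0 p [0.5654 0.0339 0.1064] yaw_y 31.51 q6 -40.5 left [-0.0022  0.0016 -0.0004] deg [ 0.54 -0.87 -0.49] w 0.013514738223830898 F [ 1.93 10.15 -1.37] M [ 1.885 -0.75  -0.088]
[0.0003, -0.0001, 0.0] [0.009, -0.015, -0.008]
```

View pics/c3.png

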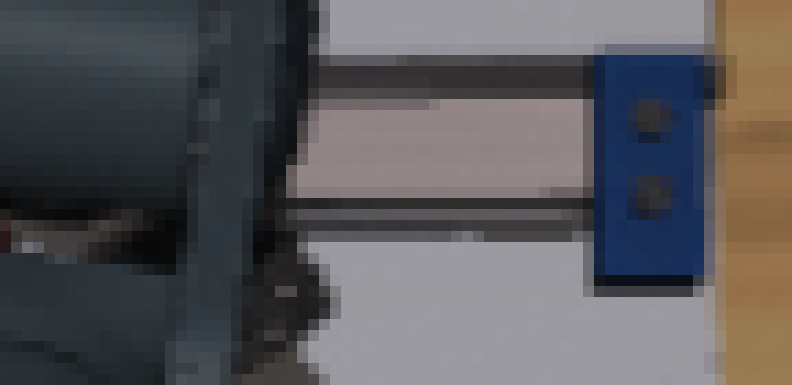

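The tube end meets the blue block at about x = 590 in the crop. Motion has stalled at 10 N, about 6 N of it on the tube, so it is home. Now I'll turn the knob clockwise with a slight push bias.

Call:
jog_arm:
  rows:
    - {"offset": [-0.0009, -0.0005, 0], "turn": [0.05, -0.1, 1], "hand": 1}
    - {"offset": [-0.0009, -0.0004, 0], "turn": [0, 0, 1], "hand": 1}
    - {"offset": [-0.001, -0.0003, 0], "turn": [0, 0, 1], "hand": 1}
    - {"offset": [-0.001, -0.0002, 0], "turn": [0, 0, 1], "hand": 1}

```text
t: 7.45
eef_pos: [0.5628, 0.0333, 0.1064]
ee_rot: [[-0.117, 0.993, -0.008], [0.993, 0.117, 0.013], [0.013, -0.006, -1.0]]
force: [-0.0, 6.2, 1.5]
gripper_width: 0.014
```

```bash
python3 -c "
from h import *
plan([.5654,.0339,.1065],0,10,1)"
```

```text
t 7.45 p [0.5628 0.0333 0.1064] yaw_y 6.72 q6 -15.5 left [0.0026 0.0006 0.0001] deg [-0.39 -0.74  6.72] w 0.013982066783552008 F [-0.04  6.24  1.55] M [ 1.236 -0.081 -0.01 ]
[0.0, 0.0003, -0.0] [-0.007, -0.012, 0.112]
```

Call:
jog_arm:
  rows:
    - {"offset": [-0.001, -0.0001, 0], "turn": [-0.05, -0.1, 1], "hand": 1}
    - {"offset": [-0.001, 0, 0], "turn": [0, 0, 1], "hand": 1}

```text
t: 7.65
eef_pos: [0.561, 0.0335, 0.1064]
ee_rot: [[0.101, 0.995, -0.007], [0.995, -0.101, 0.007], [0.007, -0.007, -1.0]]
force: [0.1, 7.1, 1.5]
gripper_width: 0.0138
```

```bash
python3 -c "
from h import *
plan([.563,.0336,.1065],-6,10,1)"
```

```text
t 7.65 p [0.561  0.0335 0.1064] yaw_y -5.79 q6 -2.7 left [0.002  0.0001 0.0001] deg [-0.42 -0.37  0.21] w 0.013799606077715744 F [0.11 7.09 1.54] M [ 1.419 -0.202  0.035]
[0.0, 0.0002, -0.0] [-0.007, -0.006, 0.004]
```

```bash
python3 -c "
from h import *
import pickle
d=pickle.load(open('D.pkl','rb'))['top']
th=np.radians(-1.06);R=np.array([[np.cos(th),-np.sin(th)],[np.sin(th),np.cos(th)]]);c=np.array([.5507,.0072])
W=lambda x,y,z:np.r_[c+R@np.array([x,y]),z]
for n,p in dict(blocktop=(.02,-.135,.065),blockatubetop=(.02,-.135,.05),gap2=(.02,-.1325,.05),gap5=(.02,-.13,.05)).items(): u,v=proj(d,W(*p)); print(n,u,v,(u+.5-260)*11-.5)
d=grab('scene','pics/s2.png');a=cv2.imread('pics/s2.png')[180:255,240:340];cv2.imwrite('pics/c4.png',cv2.resize(a,None,fx=8,fy=8,interpolation=3))
q=lambda p:((np.array(proj(d,W(*p)))+.5-[240,180])*8-.5).round(0)
print('tube end home top corners',q((.035,.005,.05)),q((.005,.005,.05)),'knob axis c=0',q((.012,.03,.077)),q((.012,.03,.107)),'c=5mm',q((.012,.035,.107)),'block face',q((.035,-.135,.05)),q((.005,-.135,.05)))
"
```

```text
blocktop 313.85139276674687 203.01463628712648 597.3653204342156
blockatubetop 313.62187907140844 203.473173841021 594.8406697854929
gap2 312.88175833782776 203.4763048927949 586.6993417161054
gap5 312.1416390698605 203.47943593836857 578.5580297684655
tube end home top corners [282. 314.] [344. 294.] knob axis c=0 [363. 273.] [365. 211.] c=5mm [371. 217.] block face [121. 161.] [180. 143.]
```

View pics/c4.png

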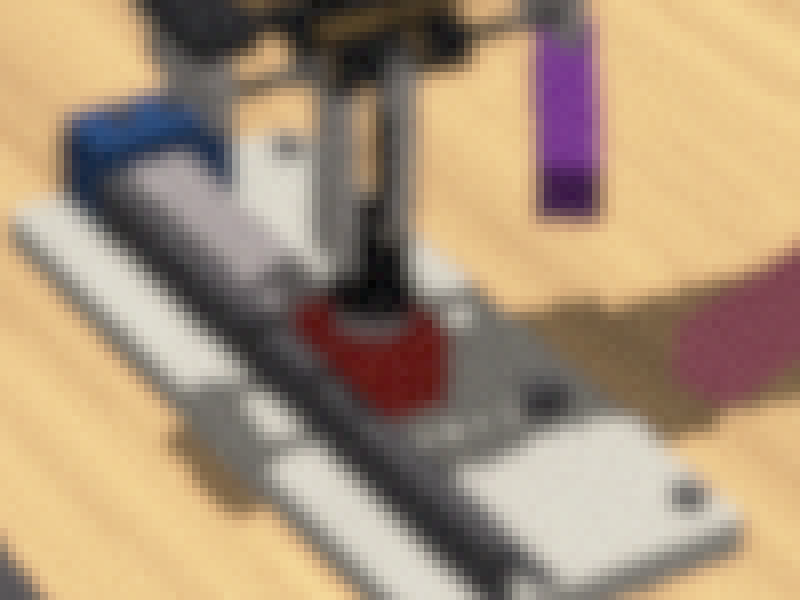

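The stop's corner at about (297, 308) appears to meet the tube end. But the TCP has shifted as if the wing had slipped along the pads by some mm, so I'll push a little harder to make sure it is seated.

Call:
jog_arm:
  rows:
    - {"offset": [-0.002, 0, 0], "turn": [0, 0, 0], "hand": 1}
    - {"offset": [-0.0025, 0, 0], "turn": [0, 0, 0], "hand": 1}

```text
t: 7.9
eef_pos: [0.5606, 0.0327, 0.1064]
ee_rot: [[0.106, 0.994, -0.005], [0.994, -0.106, 0.016], [0.015, -0.007, -1.0]]
force: [4.5, 13.7, -2.5]
gripper_width: 0.0135
```

Call:
jog_arm:
  rows:
    - {"offset": [-0.003, 0, 0], "turn": [0, 0, 0], "hand": 1}
    - {"offset": [-0.003, 0, 0], "turn": [0, 0, 0], "hand": 1}

```text
t: 8.1
eef_pos: [0.5605, 0.0321, 0.1063]
ee_rot: [[0.108, 0.994, -0.003], [0.994, -0.108, 0.028], [0.028, -0.006, -1.0]]
force: [4.0, 14.8, -1.7]
gripper_width: 0.0139
```

The force rose to 15 N, about 11 N of it on the tube, with almost no travel. That is well above the sliding force of 9 N or less, so it is home. I'll continue turning, straighten the tilt, and follow the knob axis.

Call:
jog_arm:
  rows:
    - {"offset": [0, -0.0005, 0], "turn": [0, -0.15, 1], "hand": 1}
    - {"offset": [-0.0005, -0.0005, 0], "turn": [0, -0.05, 1], "hand": 1}

```text
t: 8.3
eef_pos: [0.5592, 0.0338, 0.1065]
ee_rot: [[0.318, 0.948, -0.007], [0.948, -0.318, 0.011], [0.009, -0.01, -1.0]]
force: [2.8, 5.6, -1.0]
gripper_width: 0.0137
```

```bash
python3 -c "
from h import *
plan([.563,.0336,.1065],-18,10,1)"
```

```text
t 8.3 p [0.5592 0.0338 0.1065] yaw_y -18.55 q6 9.8 left [ 0.0038 -0.0002  0.    ] deg [-0.56 -0.49 -0.55] w 0.013689852572136202 F [ 2.81  5.56 -1.02] M [ 0.944 -0.516  0.045]
[0.0001, 0.0004, -0.0] [-0.009, -0.008, -0.009]
```

Call:
jog_arm:
  rows:
    - {"offset": [-0.0008, -0.0004, 0], "turn": [-0.05, -0.05, 1], "hand": 1}
    - {"offset": [-0.0008, -0.0004, 0], "turn": [0, 0, 1], "hand": 1}

```text
t: 8.5
eef_pos: [0.5575, 0.0347, 0.1065]
ee_rot: [[0.515, 0.857, -0.004], [0.857, -0.515, 0.008], [0.005, -0.008, -1.0]]
force: [3.2, 6.9, -2.4]
gripper_width: 0.0139
```

```bash
python3 -c "
from h import *
plan([.563,.0336,.1065],-30,10,1)"
```

```text
t 8.5 p [0.5575 0.0347 0.1065] yaw_y -31.03 q6 22.5 left [ 0.0055 -0.0011  0.    ] deg [-0.44 -0.27 -1.03] w 0.013887232800726318 F [ 3.19  6.89 -2.38] M [ 1.282 -0.678  0.016]
[0.0002, 0.0005, -0.0] [-0.007, -0.005, -0.017]
```

The knob-axis fit gives a constant 8 mm off-centre grasp. The axis is at (0.5616, 0.0414), which agrees with the scene camera, so there was no slip. I'll continue.

Call:
jog_arm:
  rows:
    - {"offset": [-0.0006, -0.0004, 0], "turn": [-0.05, -0.04, 1], "hand": 1}
    - {"offset": [-0.0006, -0.0003, 0], "turn": [0, 0, 1], "hand": 1}

```text
t: 8.7
eef_pos: [0.5561, 0.0359, 0.1065]
ee_rot: [[0.689, 0.725, -0.002], [0.725, -0.689, 0.005], [0.002, -0.005, -1.0]]
force: [3.9, 5.6, -1.7]
gripper_width: 0.0135
```

```bash
python3 -c "
from h import *
plan([.563,.0336,.1065],-43,10,1)"
```

```text
t 8.7 p [0.5561 0.0359 0.1065] yaw_y -43.52 q6 35.3 left [ 0.0069 -0.0023 -0.    ] deg [-0.29 -0.14 -0.52] w 0.013532060238466566 F [ 3.89  5.64 -1.68] M [ 1.129 -0.75   0.279]
[0.0003, 0.0007, -0.0] [-0.005, -0.002, -0.009]
```

Bite: Mz jumped from 0.02 to 0.28 between tool yaw -31° and -43.5°. I'll go on in small steps.

Call:
jog_arm:
  rows:
    - {"offset": [-0.0004, -0.0003, 0], "turn": [-0.04, -0.02, 1], "hand": 1}

```text
t: 8.8
eef_pos: [0.5555, 0.0365, 0.1065]
ee_rot: [[0.763, 0.647, -0.001], [0.647, -0.763, 0.002], [0.001, -0.002, -1.0]]
force: [2.2, 6.0, -1.3]
gripper_width: 0.0143
```

```bash
python3 -c "
from h import *
plan([.563,.0336,.1065],-49,10,1)"
```

```text
t 8.8 p [0.5555 0.0365 0.1065] yaw_y -49.72 q6 41.7 left [ 0.0075 -0.0029 -0.    ] deg [-0.12 -0.05 -0.72] w 0.014270677337869525 F [ 2.19  6.02 -1.3 ] M [ 1.44  -0.568  0.387]
[0.0004, 0.0007, 0.0] [-0.002, -0.001, -0.012]
```

Call:
jog_arm:
  rows:
    - {"offset": [-0.0004, -0.0003, 0], "turn": [0, 0, 1], "hand": 1}

```text
t: 8.9
eef_pos: [0.555, 0.0372, 0.1065]
ee_rot: [[0.828, 0.561, -0.0], [0.561, -0.828, 0.003], [0.001, -0.003, -1.0]]
force: [2.9, 5.7, -1.4]
gripper_width: 0.0142
```

```bash
python3 -c "
from h import *
plan([.563,.0336,.1065],-55,10,1)"
```

```text
t 8.9 p [0.555  0.0372 0.1065] yaw_y -55.89 q6 47.9 left [ 0.008  -0.0036 -0.    ] deg [-0.16 -0.09 -0.89] w 0.0141650475462539 F [ 2.92  5.75 -1.39] M [ 1.267 -0.684  0.443]
[0.0005, 0.0007, 0.0] [-0.003, -0.001, -0.015]
```

Call:
jog_arm:
  rows:
    - {"offset": [-0.0003, -0.0003, 0], "turn": [0, 0, 1], "hand": 1}
    - {"offset": [-0.0003, -0.0003, 0], "turn": [0, 0, 1], "hand": 1}

```text
t: 9.1
eef_pos: [0.5542, 0.0385, 0.1065]
ee_rot: [[0.929, 0.371, 0.0], [0.371, -0.929, 0.005], [0.002, -0.005, -1.0]]
force: [3.1, 5.8, -1.3]
gripper_width: 0.0137
```

```bash
python3 -c "
from h import *
plan([.563,.0336,.1065],-68,10,1)"
```

```text
t 9.1 p [0.5542 0.0385 0.1065] yaw_y -68.23 q6 60.2 left [ 0.0088 -0.0049 -0.    ] deg [-0.26 -0.12 -0.23] w 0.013749691180970839 F [ 3.14  5.81 -1.32] M [ 1.274 -0.663  0.386]
[0.0006, 0.0008, 0.0] [-0.004, -0.002, -0.004]
```

Call:
jog_arm:
  rows:
    - {"offset": [-0.0002, -0.0004, 0], "turn": [0, 0, 1], "hand": 1}
    - {"offset": [-0.0002, -0.0004, 0], "turn": [0, 0, 1], "hand": 1}

```text
t: 9.3
eef_pos: [0.5537, 0.0401, 0.1066]
ee_rot: [[0.986, 0.164, 0.001], [0.164, -0.986, 0.006], [0.002, -0.006, -1.0]]
force: [3.8, 5.5, -1.5]
gripper_width: 0.0138
```

```bash
python3 -c "
from h import *
plan([.563,.0336,.1065],-86,10,1)"
```

```text
t 9.3 p [0.5537 0.0401 0.1066] yaw_y -80.54 q6 72.6 left [ 0.0093 -0.0065 -0.0001] deg [-0.34 -0.11  5.46] w 0.013797267059506992 F [ 3.8   5.46 -1.55] M [ 1.12  -0.705  0.492]
[0.0008, 0.0008, 0.0] [-0.006, -0.002, 0.091]
```

Bracketed bite: 37–49° past it now, less a few degrees of grip lag. I'll add a small amount, settle, then let go.

Call:
jog_arm:
  rows:
    - {"offset": [0, 0, 0], "turn": [0, 0, 0.5], "hand": 1}
    - {"offset": [0, 0, 0], "turn": [0, 0, 0], "hand": 1}

```text
t: 9.5
eef_pos: [0.5537, 0.0406, 0.1065]
ee_rot: [[0.994, 0.112, 0.001], [0.112, -0.994, 0.006], [0.002, -0.006, -1.0]]
force: [1.9, 3.7, -1.9]
gripper_width: 0.0141
```

```bash
python3 -c "
from h import *
plan([.563,.0336,.1065],-86,10,1)"
```

```text
t 9.5 p [0.5537 0.0406 0.1065] yaw_y -83.56 q6 75.7 left [ 0.0093 -0.007  -0.    ] deg [-0.35 -0.11  2.44] w 0.014084486742288531 F [ 1.9   3.69 -1.89] M [ 0.71  -0.524  0.385]
[0.0008, 0.0008, 0.0] [-0.006, -0.002, 0.041]
```

Call:
jog_arm:
  rows:
    - {"offset": [0, 0, 0], "turn": [0, 0, 0], "hand": -1}
    - {"offset": [0, 0, 0], "turn": [0, 0, 0], "hand": -1}
    - {"offset": [0, 0, 0], "turn": [0, 0, 0], "hand": -1}
    - {"offset": [0, 0, 0], "turn": [0, 0, 0], "hand": -1}
    - {"offset": [0, 0, 0], "turn": [0, 0, 0], "hand": -1}

```text
t: 10.0
eef_pos: [0.552, 0.0381, 0.1062]
ee_rot: [[0.994, 0.113, -0.004], [0.113, -0.994, 0.001], [-0.004, -0.002, -1.0]]
force: [0.2, -0.2, -1.0]
gripper_width: 0.0501
```

Call:
jog_arm:
  rows:
    - {"offset": [0, 0, -0.01], "turn": [0, 0, 0], "hand": -1}
    - {"offset": [0, 0, -0.02], "turn": [0, 0, 0], "hand": -1}
    - {"offset": [0, 0, -0.04], "turn": [0, 0, 0], "hand": -1}
    - {"offset": [0, 0, -0.04], "turn": [0, 0, 0], "hand": -1}
    - {"offset": [0, 0, -0.03], "turn": [0, 0, 0], "hand": -1}

```text
t: 10.5
eef_pos: [0.5492, 0.0379, 0.2476]
ee_rot: [[0.993, 0.113, -0.016], [0.113, -0.994, 0.002], [-0.015, -0.004, -1.0]]
force: [0.2, 0.2, -0.6]
gripper_width: 0.0902
```

Call:
jog_arm:
  rows:
    - {"offset": [-0.03, 0.03, 0], "turn": [0, 0, 0], "hand": -1}
    - {"offset": [-0.03, 0.04, 0], "turn": [0, 0, 0], "hand": -1}
    - {"offset": [-0.02, 0.045, 0], "turn": [0, 0, 0], "hand": -1}
    - {"offset": [0, 0.045, 0], "turn": [0, 0, 0], "hand": -1}
    - {"offset": [0, 0.045, 0], "turn": [0, 0, 0], "hand": -1}

```text
t: 11.0
eef_pos: [0.4951, -0.1777, 0.2617]
ee_rot: [[0.992, 0.124, 0.004], [0.124, -0.992, -0.004], [0.003, 0.005, -1.0]]
force: [0.2, -0.0, -0.7]
gripper_width: 0.0941
```

Call:
jog_arm:
  rows:
    - {"offset": [0, 0.045, 0], "turn": [0, 0, 0], "hand": -1}
    - {"offset": [0, 0.045, 0], "turn": [0, 0, 0], "hand": -1}
    - {"offset": [0, 0.045, 0], "turn": [0, 0, 0], "hand": -1}
    - {"offset": [0, 0.02, 0], "turn": [0, 0, 0], "hand": -1}
    - {"offset": [0, 0, 0], "turn": [0, 0, 0], "hand": -1}

```text
t: 11.5
eef_pos: [0.513, -0.3438, 0.2676]
ee_rot: [[0.993, 0.117, 0.008], [0.117, -0.993, -0.009], [0.007, 0.01, -1.0]]
force: [-0.6, -0.5, -0.0]
gripper_width: 0.0945
```

```bash
python3 -c "
from h import *
grab('top','pics/t3.png');grab('scene','pics/s3.png')
a=cv2.resize(cv2.imread('pics/t3.png')[183:239,217:332],None,fx=6.9565,fy=7,interpolation=3)
b=cv2.resize(cv2.imread('pics/s3.png')[180:210+2,240:340],(800,200),interpolation=3)
cv2.imwrite('pics/m3.png',a)
"
```

```text
(no output)
```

View pics/m3.png

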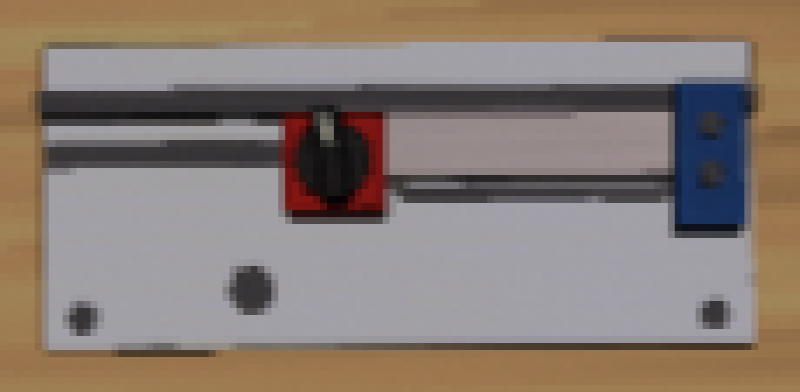

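The final view shows no gap: the tube meets the blue block at x ≈ 675 and the stop at x ≈ 386. The knob's white mark points up at (327, 125), about 10° off, which matches the tool angle. The nut is unmoved at (250, 290).

```bash
python3 -c "
from h import *
print(sensors.observe()['joint_vel'].round(2)); print(workorder.hand_in())"
```

```text
[ 1.52 -1.05  1.36  0.27 -0.08 -0.03]
the job is handed in; nothing more can be done
None
```

I slid the red stop by its knob until the tube was home against the blue block, tightened the knob about an eighth of a turn past its bite, let go, moved clear and handed the job in. The job took about 12 s; hand-in gives no verdict.

- **Tube home:** travel stalled at 15 N, about 11 N of it on the tube, against about 8 N while it was sliding. The last top picture shows no visible gap at either end.
- **Knob:** the torque jumped from 0.02 to 0.28 N m between tool yaw -31° and -43.5°, and I stopped at -83.6°. That is 40–52° past the bite, less up to about 3° of grip lag, against the 30–60° allowed. The white mark's direction in the last picture agrees with the tool angle.
- **Disagreements:**
  - The top and scene cameras differed by about 5 mm along the jig. The knob-axis fit agreed with the scene camera, and showed that my grasp was about 8 mm off the knob's axis along the wing.
  - The torque readings while turning were too noisy to pin the bite down more closely.
- **Rest of the bench:** the nut looks unmoved in the last picture. I did not compare the other objects before and after, but the force readings showed no sign of contact during the transfers.

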